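# Park the pipette in its sloping stand and latch it

### The arm

A 7-joint arm with a two-finger parallel gripper is mounted at the origin on the work surface. World frame = base frame: x ahead of the robot, y to its left, z up, the work surface at z = 0. Lengths are in m, angles in rad, forces in N, time in s.
With the tool pointing down it reaches from about 0.35 to 0.775 m from the base axis. Payload 3.1 kg.
Tool frame: the origin (TCP) lies between the finger pads; the fingertips stand 22 mm ahead of it and the grasp point (between the pads) lies 3 mm ahead of it; z points along the fingers, y is the line along which they close (so a half turn about z gives the same grasp; the last joint's range is limited). The gripper opens to 85 mm and grips with 20 to 120 N. Pads are 22 mm wide; open, the fingers measure 114 mm over their backs; the gripper's body (76 mm by 85 mm) begins 54 mm behind the grasp point. The pads swing forward as they close: fully open they stand 13 mm farther back than shut.
Start: joints at [-1.282, 0.311, 0.014, 1.512, -0.004, 1.319, -0.027], TCP at [0.179, 0.52, 0.253] pointing down, gripper open.
Joint ranges: [-2.7, 2.7], [-0.3, 1.91], [-1.27, 1.3], [0.12, 2.57], [-1.44, 4.58], [0.2, 2.03], [-3.05, 3.05]. Speed limits (rad/s): [2.79, 2.79, 3.14, 3.14, 3.14, 3.14, 3.14].

### API

Orientations are given as a unit quaternion [w, x, y, z].
In Python, from station import r, snapshot, hand_in gives the robot as it stands.
- The arm moves only by the tool jog_arm, never from a script. Its argument "motion" is one flat list of numbers, 6 for each row, row after row: the shift along the tool's x, y, z each as a share of 0.75 m, from -1 to 1, then the turn, a rotation vector about the tool's x, y, z each as a share of 120 degrees, from -1 to 1. In form: [dx, dy, dz, ax, ay, az, dx, dy, dz, ax, ay, az, ...]. A call has 1 to 20 rows; each row shifts and turns the commanded pose from where the row before left it, along the tool's axes as they then stand; what a row does not reach is not made up. A row lasts 1/10 s, in which the tool goes at most 50 mm and 8.59 degrees, less where a joint would pass 70% of its speed; a pose out of reach is approached as far as the arm can. A call with a number of a shift or a turn outside -1 to 1 is refused whole. A call with a gripper value outside its range is refused whole. "grip" is the finger opening in mm, from 0 to 85.4, set as the call begins (left out, the last holds). The fingers move at their own pace and stop on an object; the grip force is fixed at half the most. Time passes only in rows, so rows that do not move let the fingers close. It gives the time, the measured TCP pose, the force, the opening and the grip force at its end, in the units of the state.
- r.observe(): the state, without advancing time (a new reading comes with each control period).
- snapshot(name): name is "side" or "top" or "wrist"; returns a dict with "frame" (384x512x3 uint8, red, green, blue), "K" (3x3 intrinsics, pixels), "k1" (the pictures are not rectified: a ray, as slopes to the right and down, at radius r is drawn at 1 + k1 r^2 times it, then the intrinsics apply), "R" (3x3) and "t" (3): a world point X has camera coordinates R X + t; the wrist camera has in their place "mount" (4x4, takes a point from camera to tool coordinates, whose origin is the TCP and whose axes are the flange's). Camera axes: x right, y down, z forward; pixel columns grow to the right and rows downward; lengths in m; the calibration is good to about 2 mm. A picture is of the moment at which its call begins: read the wrist's pose just before it. There is no depth.
- hand_in(): hands the job in; it is judged then, once.
The state is a dict: "t": time; "q": joint angles; "joint_velocities": joint speeds; "tau": joint torques, N m; "eef_pos": TCP position; "tcp_rot": TCP orientation; "contact_force": force on the tool from outside, world axes, zero at the start; "moment": the same for the moment, N m; "width": finger opening in m; "grip_force": force on a finger pad.
Only numpy, scipy, OpenCV 4.12 (cv2) and the standard library are available. Lean on these libraries where they do the work, as an engineer would, in place of code of your own. Each camera call takes 0.05 s, during which the arm holds its last target. There are 200 camera calls.

### The job

Swing the latch on the pipette stand fully open and lay the pipette from the bench in the cradle, plunger end up the slope and flat side down, keeping hold of it until it is fully home rather than dropping it in. Then swing the latch across it, fully shut, and leave the other things on the bench where they are.

Things in the scene. Friction and masses are not known exactly. Their poses are not given: they have to be found in the camera images.
- pipette: Grey and white hand pipette lying loose on the bench, about 110 g. Origin: centre of the flat underside of its grey grip body; x towards the plunger, y across, z up. Grip body 110 long (x -55 to 55), 28 wide, 30 high, straight sides; centre of mass near x -10, good to grasp across y at x -30 to 0. On its top a finger hook, x 6 to 18, 12 high. Plunger x 55 to 80, 18 across.
- pipette_neck (a point): Middle of the pipette's round white neck, diameter 18, pipette x -85 to -55; this point is at pipette x -70, z 15. On its tip side is a collar, diameter 26, x -95 to -85.
- pipette_tip (a point): Tip end of the pipette, on the axis of its round parts: pipette x -155, y 0, z 15. The shaft from the collar to here is 12, then 8 mm thick.
- cradle: Sloping face of the white pipette stand (base 240 x 130, fixed to the bench). x points up the 20 degree slope, away from the robot within 20 degrees of yaw; y across; z square out of the face. Origin 65 mm above the bench. When home, the pipette's frame coincides with this one (6 mm play along x, 2.5 across), its underside at z 0. The sloping plate is at z -15, 110 wide.
- cradle_saddle (a point): Centre of the rear saddle floor, cradle x 35, z 0: two grey walls 33 apart inside, cradle x 20 to 50, flared at the top, up to z 26, take the grip body's rear. Between saddle and fork (x -55 to 20) the sides are open for fingers.
- cradle_fork (a point): Centre of the front fork's floor, cradle x -70, z 2: two grey walls 22 apart inside, cradle x -79 to -61, flared at the top, up to z 28. The pipette's neck sits in it, between grip body and collar. Friction normally holds the pipette on the slope; if it slides, its body stops at the fork.
- latch (a joint): Flat aluminium latch arm, turning about an axis square to the sloping face. 0 = shut: it lies across the saddle, towards cradle -y. 1.57 = open: it points up the slope, beside the saddle. Stops at both ends; stays where left; about 0.6 N at the knob moves it. Starts shut or nearly (0 to 0.35). Its underside (cradle z 37) passes 7 mm over a seated grip body.
- latch_knob (a point): Middle of the upright black knob (diameter 16, height 30, its axis along cradle z) on the free end of the latch arm: 75 mm from the hinge axis, at cradle z 59, 15 mm above the arm's upper face and 15 below the knob's top.
- latch_hinge (a point): On the latch's hinge axis at the arm's underside: cradle x 35, y 45, z 37. With the latch at angle q the knob is at cradle x = 35 + 75 sin q, y = 45 - 75 cos q (mm). The hinge post is 20 mm in diameter.
- tube_rack: Bystander: blue tube rack 85 x 130 x 30 mm high with three short tubes rising to 44 mm. Origin: centre of underside.
- jar: Bystander: white screw-top jar, diameter 76, height 125 mm. Origin: centre of underside.
- tip_box: Bystander: blue tip box with clear lid, 85 x 120 x 80 mm high. Origin: centre of underside.
- timer: Bystander: white square bench timer lying flat, 60 x 60 x 16 mm. Origin: centre of underside.
Mind the look-alikes: they are no part of the job. Several things have the shape of the pipette; the one meant has the colours described above.

How it is judged:
By the outcome, as a careful person would: the job done as asked, in the order asked, and still so for the second after the job is handed in, with the robot touching nothing.
It also fails if it takes over 64 s, if anything falls off the work surface, if the arm or the gripper's body presses on something with over 40 N, if the wrist force passes 120 N, or if a joint passes its speed limit or range.

## Working session

There is one attempt and no reset: what is moved stays moved. The work goes in short steps, Python scripts to look and compute and a tool call to move; the robot and the scene stay as the last step left them, time stands still between calls to the robot, and variables do not carry over. Pictures are saved under pics/ and viewed, at most 10 in all, crops included, and the job is handed in when it is done.

Besides the shell and the picture viewer there is one more tool, called as name(argument=value, ...) on one line, values as JSON. jog_arm: Moves the arm, as the interface text tells. Shift numbers are shares of 0.75 m and turn numbers shares of 120 degrees, none past 1 either way. Its arguments: {"type":"object","properties":{"motion":{"type":"array","items":{"type":"number","minimum":-1,"maximum":1}},"grip":{"type":"number"}},"required":["motion"]}

```bash
mkdir -p pics; ls
python3 - <<'E'
from station import r,snapshot
import cv2,numpy as np
print(r.observe())
for n in("side","top"):
    s=snapshot(n);np.savez(f"pics/{n}0.npz",**s)
    cv2.imwrite(f"pics/{n}0.png",cv2.resize(s["frame"][...,::-1],(800,600),interpolation=cv2.INTER_CUBIC))
    print(n,s["K"],s["k1"],s["R"],s["t"])
E
```

```text
pics
{'t': 0.0, 'q': array([-1.28168588,  0.3117613 ,  0.01398928,  1.5130738 , -0.00440911,
        1.31918869, -0.02721534]), 'joint_velocities': array([-0.00049086,  0.00128675, -0.00029515,  0.00124146,  0.0001673 ,
       -0.00102774,  0.00015803]), 'tau': array([-2.60910832e-05, -3.79918528e+01,  1.46283768e-01, -2.30585289e+01,
        1.24858750e-02,  1.38624228e-02, -1.71758262e-05]), 'eef_pos': array([0.17840662, 0.51953966, 0.25219469]), 'tcp_rot': array([-1.53763535e-04,  1.64621502e-01,  9.86356082e-01, -1.19025290e-03]), 'contact_force': array([-0.03765193, -0.56349431, -1.05969207]), 'moment': array([-0.02674311,  0.0426397 , -0.04057632]), 'grip_force': 0.0, 'width': 0.08511080072383241}
side [[380.8611348    0.         245.76254992]
 [  0.         380.8611348  198.55671987]
 [  0.           0.           1.        ]] -0.07232973580951299 [[ 0.89631666 -0.44335761 -0.00710433]
 [-0.35509629 -0.70810281 -0.61032536]
 [ 0.26556179  0.54956751 -0.79211899]] [-0.4334831   0.21579363  1.16581482]
top [[398.15665252   0.         257.16292647]
 [  0.         398.15665252 186.70784472]
 [  0.           0.           1.        ]] 0.046687901660876656 [[ 3.11610863e-03 -9.99995128e-01  1.85939704e-04]
 [-9.89125914e-01 -3.10957920e-03 -1.47038281e-01]
 [ 1.47038143e-01  2.74269477e-04 -9.89130785e-01]] [-0.02464032  0.49105448  1.45520701]
```

View pics/top0.png

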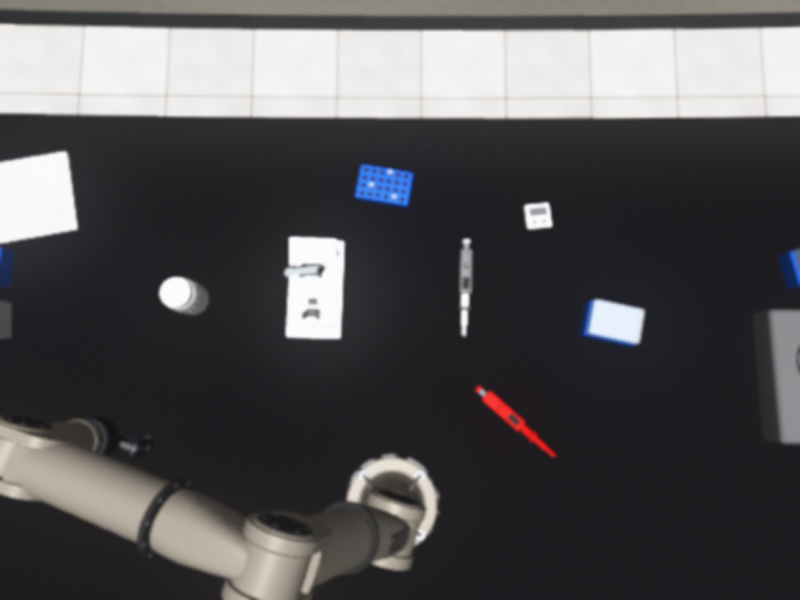

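View pics/side0.png

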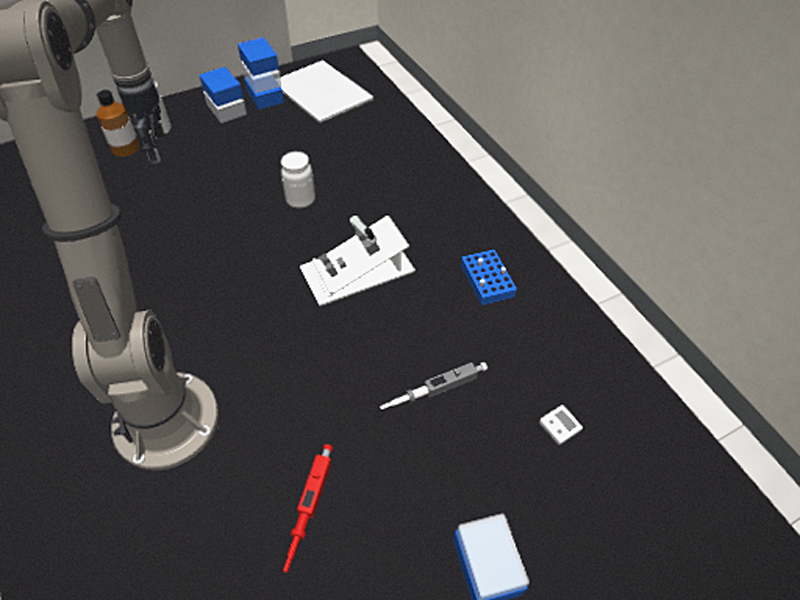

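The grey/white pipette lies at top (465,285) and side (440,383). The red one at top (515,420) and side (308,505) is a look-alike. The stand is at top (315,288) and side (355,260). The grey/white one matches the description, so I'll check it in a close crop.

```bash
cat > h.py <<'E'
import numpy as np,cv2
from scipy.spatial.transform import Rotation as Ro
def und(s,uv):
    """pixel -> slopes"""
    K=s["K"];k=float(s["k1"]);p=(np.asarray(uv,float)-[K[0,2],K[1,2]])/[K[0,0],K[1,1]]
    u=p.copy()
    for _ in range(20): u=p/(1+k*(u@u))
    return u
def quat(q): return Ro.from_quat([q[1],q[2],q[3],q[0]])
def addpose(s,st):
    """give a wrist picture R,t from the state"""
    T=np.eye(4);T[:3,:3]=quat(st["tcp_rot"]).as_matrix();T[:3,3]=st["eef_pos"]
    M=np.linalg.inv(T@s["mount"]);s["R"]=M[:3,:3];s["t"]=M[:3,3];return s
def ray(s,uv):
    d=s["R"].T@np.append(und(s,uv),1);return -s["R"].T@s["t"],d/np.linalg.norm(d)
def plane(s,uv,z):
    o,d=ray(s,uv);return o+d*(z-o[2])/d[2]
def tri(*pairs):
    A=np.zeros((3,3));b=np.zeros(3);L=[ray(s,uv) for s,uv in pairs]
    for o,d in L: P=np.eye(3)-np.outer(d,d);A+=P;b+=P@o
    X=np.linalg.solve(A,b);return X,max(np.linalg.norm(np.cross(X-o,d)) for o,d in L)
def proj(s,X):
    c=s["R"]@X+s["t"];u=c[:2]/c[2];u=u*(1+float(s["k1"])*(u@u));return u*[s["K"][0,0],s["K"][1,1]]+[s["K"][0,2],s["K"][1,2]]
E
python3 - <<'E'
import numpy as np,cv2
t=np.load("pics/top0.npz");s=np.load("pics/side0.npz")
def c(im,x,y,w,h):
    return cv2.resize(im["frame"][y:y+h,x:x+w,::-1],(400,300),interpolation=cv2.INTER_CUBIC)
# 80x60 crops: scale 5
o=np.vstack([np.hstack([c(t,258,150,96,72),c(s,238,218,80,60)]),np.hstack([c(t,155,148,96,72),c(s,188,136,80,60)])])
cv2.imwrite("pics/crop1.png",o)
E
```

```text
(no output)
```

View pics/crop1.png

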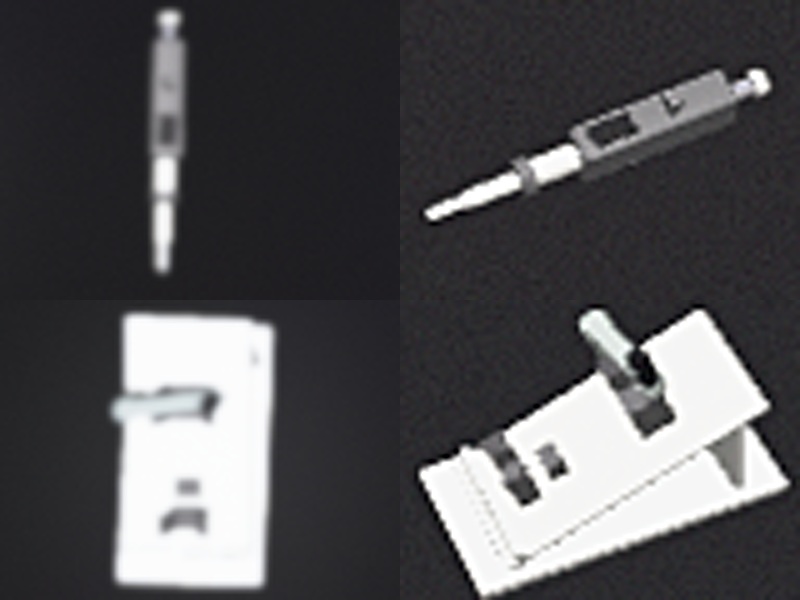

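The crop shows the grey/white pipette upright with its hook on top (side crop 672,103) and its plunger away from the robot. The stand's latch is nearly shut, with the dark knob at side crop (648,368) and top crop (212,400). The choice is confirmed, so I'll triangulate.

Run:
```python
import numpy as np
from h import *
t=dict(np.load("pics/top0.npz"));s=dict(np.load("pics/side0.npz"))
from station import snapshot
w=snapshot("wrist");print(w["mount"],w["K"],w["k1"])
def T(x,y,x0,y0,sc): return [x0+(x+.5)/sc-.5,y0+(y+.5)/sc-.5]
P={"plunger":((169,18),(360,82)),"tip":((161,268),(30,213)),"collar":((164,197),(127,175)),"bodyfront":((167,157),(180,145)),"bodyrear_top":((168,38),(327,80)),}
for n,(a,b) in P.items():
    X,e=tri((t,T(*a,258,150,25/6)),(s,T(*b,238,218,5)));print(n,X.round(4),e.round(4))
S={"knob":((214,398),(247,65)),"hingeend":((118,410),(190,18)),"plate_tl":((124,314),(305,10)),"plate_tr":((255,318),(370,105)),"base_bl":((117,582),None),"base_br":((264,586),(85,296)),"base_tr":((273,324),(388,187)),"fork_r":((205,525),(120,195)),"pad":((188,487),(152,162))}
for n,(a,b) in S.items():
    if b is None: print(n,plane(t,T(*a,155,148,25/6),.01).round(4));continue
    X,e=tri((t,T(*a,155,148,25/6)),(s,T(*b,188,136,5)));print(n,X.round(4),e.round(4))
```

```text
[[ 8.90611383e-04 -9.64517507e-01 -2.64017395e-01  6.71409966e-02]
 [ 9.99999544e-01  7.68051301e-04  5.67432500e-04  1.63174643e-04]
 [-3.44519677e-04 -2.64017780e-01  9.64517752e-01 -1.20672958e-01]
 [ 0.00000000e+00  0.00000000e+00  0.00000000e+00  1.00000000e+00]] [[311.28356522   0.         252.37887222]
 [  0.         311.28356522 190.87827505]
 [  0.           0.           1.        ]] -0.03603175517315056
plunger [ 0.6228 -0.1806  0.014 ] 0.0004
tip [ 0.3916 -0.1706  0.014 ] 0.0003
collar [ 0.4565 -0.1741  0.015 ] 0.0007
bodyfront [ 0.4917 -0.1761  0.0276] 0.0011
bodyrear_top [ 0.5994 -0.1775  0.0291] 0.0008
knob [0.377  0.0825 0.2801] 0.1091
hingeend [0.3708 0.1558 0.2596] 0.1113
plate_tl [0.4438 0.1531 0.237 ] 0.1143
plate_tr [0.4379 0.0519 0.2471] 0.1122
base_bl [0.1221 0.2482 0.01  ]
base_br [0.2437 0.0509 0.1834] 0.1181
base_tr [0.4397 0.0394 0.189 ] 0.1172
fork_r [0.2889 0.0951 0.2043] 0.1162
pad [0.3164 0.1081 0.2065] 0.1156
```

Run:
```python
import numpy as np
from h import *
t=dict(np.load("pics/top0.npz"));s=dict(np.load("pics/side0.npz"))
def T(x,y,x0,y0,sc): return [x0+(x+.5)/sc-.5,y0+(y+.5)/sc-.5]
S={"knob":((214,98),(247,65)),"hingeend":((118,110),(190,18)),"plate_tl":((124,14),None),"plate_tr":((255,18),(368,105)),"plate_tl":((124,14),(303,10)),"base_br":((264,286),(85,296)),"base_tr":((273,24),(388,187)),"fork_r":((205,225),(120,195)),"pad":((188,187),(152,162))}
for n,(a,b) in S.items():
    X,e=tri((t,T(*a,155,148,25/6)),(s,T(*b,188,136,5)));print(n,X.round(4),e.round(4))
print(plane(t,T(117,282,155,148,25/6),.01))
```

```text
knob [0.5297 0.1563 0.14  ] 0.0005
hingeend [0.5243 0.2414 0.1134] 0.0002
plate_tl [0.6163 0.2453 0.079 ] 0.0006
plate_tr [0.6097 0.1288 0.0899] 0.0015
base_br [0.3833 0.1242 0.0075] 0.0012
base_tr [0.6246 0.1211 0.0037] 0.0014
fork_r [0.4349 0.1751 0.0363] 0.0005
pad [0.4678 0.1909 0.0395] 0.0004
[0.38531238 0.25695066 0.01      ]
```

```bash
cat >> h.py <<'E'
def cradle(yaw): return Ro.from_euler("ZY",[yaw,-20],degrees=True).as_matrix()   # columns x,y,z
def down(C,ang):
    """tool rotation: z = -C z, tool y at ang degrees from C x towards C y"""
    a=np.radians(ang);y=np.cos(a)*C[:,0]+np.sin(a)*C[:,1];z=-C[:,2];return np.c_[np.cross(y,z),y,z]
def plan(st,p,R=None,mm=40,deg=8):
    R0=quat(st["tcp_rot"]).as_matrix() if isinstance(st,dict) else st[1]; p0=st["eef_pos"] if isinstance(st,dict) else st[0]
    d=R0.T@(np.asarray(p)-p0);n=int(np.ceil(np.linalg.norm(d)*1000/mm))
    print("shift mm",(d*1000).round(1),"rows",n,"each",(d/.75/max(n,1)).round(4))
    if R is not None:
        v=np.degrees(Ro.from_matrix(R0.T@R).as_rotvec());m=int(np.ceil(np.linalg.norm(v)/deg))
        print("turn deg",v.round(1),"rows",m,"each",(v/120/max(m,1)).round(4))
E
python3 - <<'E'
from h import *
from station import r
C=cradle(-1.5)
plan(r.observe(),np.array([.505,.19,.065])+C@[.01,0,.17],down(C,0))
E
```

```text
shift mm [-369.4 -220.4   24.7] rows 11 each [-0.0448 -0.0267  0.003 ]
turn deg [-17.3 -12.6  71.8] rows 10 each [-0.0144 -0.0105  0.0598]
```

jog_arm(motion=[-0.045,-0.027,0.003,0,0,0,-0.045,-0.027,0.003,0,0,0,-0.045,-0.027,0.003,0,0,0,-0.045,-0.027,0.003,0,0,0,-0.045,-0.027,0.003,0,0,0,-0.045,-0.027,0.003,0,0,0,-0.045,-0.027,0.003,0,0,0,-0.045,-0.027,0.003,0,0,0,-0.045,-0.027,0.003,0,0,0,-0.045,-0.027,0.003,0,0,0,-0.045,-0.027,0.003,0,0,0], grip=28)

```text
t: 1.25
eef_pos: [0.458, 0.1876, 0.2283]
tcp_rot: [-0.0, 0.165, 0.986, 0.0]
contact_force: [0.8, 0.4, -0.4]
width: 0.0277
grip_force: 0.0
```

jog_arm(motion=[0,0,0,-0.0144,-0.0105,0.06,0,0,0,-0.0144,-0.0105,0.06,0,0,0,-0.0144,-0.0105,0.06,0,0,0,-0.0144,-0.0105,0.06,0,0,0,-0.0144,-0.0105,0.06,0,0,0,-0.0144,-0.0105,0.06,0,0,0,-0.0144,-0.0105,0.06,0,0,0,-0.0144,-0.0105,0.06,0,0,0,-0.0144,-0.0105,0.06,0,0,0,-0.0144,-0.0105,0.06,0,0,0,0,0,0,0,0])

```text
invalid input
```

Run:
```python
from h import *
from station import r,snapshot
st=r.observe();s=addpose(snapshot("wrist"),st);print(st["eef_pos"],quat(st["tcp_rot"]).as_matrix().round(3),st["q"].round(2),st["t"])
np.savez("pics/w1.npz",**s)
cv2.imwrite("pics/w1.png",cv2.resize(s["frame"][...,::-1],(800,600),interpolation=cv2.INTER_CUBIC))
```

```text
[0.4580062  0.18762066 0.22830392] [[-0.946  0.325 -0.   ]
 [ 0.325  0.946  0.   ]
 [ 0.    -0.    -1.   ]] [-0.68  0.22  0.31  1.71 -0.07  1.23  0.89] 1.25
```

View pics/w1.png

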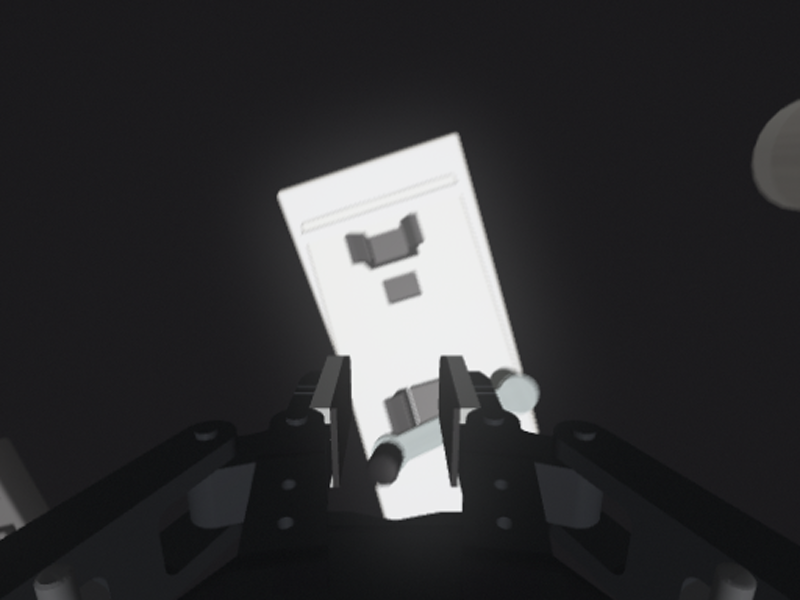

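The wrist view shows the fork at (388,240), the latch's hinge end at (518,393) and the knob at (388,462). The latch is nearly shut. The turn call was one number short and was refused, so I'll send it again.

jog_arm(motion=[0,0,0,-0.0144,-0.0105,0.06,0,0,0,-0.0144,-0.0105,0.06,0,0,0,-0.0144,-0.0105,0.06,0,0,0,-0.0144,-0.0105,0.06,0,0,0,-0.0144,-0.0105,0.06,0,0,0,-0.0144,-0.0105,0.06,0,0,0,-0.0144,-0.0105,0.06,0,0,0,-0.0144,-0.0105,0.06,0,0,0,-0.0144,-0.0105,0.06,0,0,0,-0.0144,-0.0105,0.06,0,0,0,0,0,0])

```text
t: 2.4
eef_pos: [0.4559, 0.1898, 0.2278]
tcp_rot: [0.123, 0.706, 0.687, 0.121]
contact_force: [-0.8, -0.1, 0.5]
width: 0.0281
grip_force: 0.0
```

Run:
```python
from h import *
from station import r,snapshot
st=r.observe();s=addpose(snapshot("wrist"),st);print(st["eef_pos"],quat(st["tcp_rot"]).as_matrix().round(3),st["q"].round(2),st["t"])
np.savez("pics/w2.npz",**s)
cv2.imwrite("pics/w2.png",cv2.resize(s["frame"][...,::-1],(800,600),interpolation=cv2.INTER_CUBIC))
```

```text
[0.45590209 0.18984769 0.22783419] [[ 0.027  0.94   0.34 ]
 [ 1.    -0.026 -0.008]
 [ 0.001  0.34  -0.94 ]] [-0.89  0.01  0.33  1.99  0.24  0.87 -0.72] 2.4
```

View pics/w2.png

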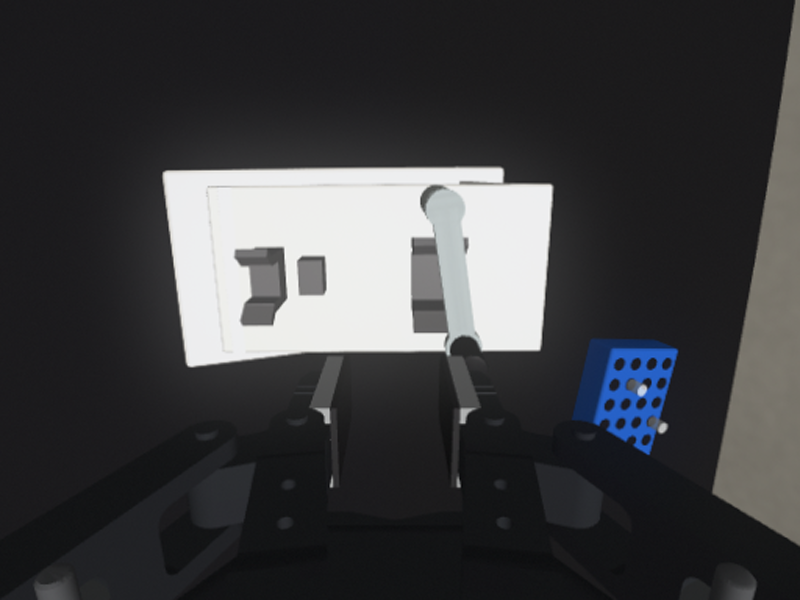

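The wrist view shows the plate corners at (208,187), (552,184), (541,351) and (224,353), the hinge disc at (445,207) and the knob foot at (463,345). The fork is near (262,285) and the saddle near (430,285).

Run:
```python
from h import *
L=lambda n:dict(np.load(f"pics/{n}.npz"))
a,b,t,sd=L("w1"),L("w2"),L("top0"),L("side0")
f=lambda x,y:[(x+.5)/1.5625-.5,(y+.5)/1.5625-.5]
c=lambda x,y:[155+(x+.5)*.24-.5,148+(y+.5)*.24-.5]
d=lambda x,y:[188+(x+.5)/5-.5,136+(y+.5)/5-.5]
for n,p,q in [("hinge",(518,393),(445,207)),("knobbase?",(380,470),(463,347)),("padA +y near",(415,272),(299,257)),("padB",(384,281),(299,293)),("padC",(421,293),(324,258)),("forkpad",(384,245),(267,284)),("saddle",(413,402),(428,288))]:
    X,e=tri((a,f(*p)),(b,f(*q)));print(n,X.round(4),e.round(4))
# plate corners on its plane
O=np.array([.505,.19,.065])
for yaw in(-1.5,):
    C=cradle(yaw)
    for q in [(208,187),(552,184),(541,351),(224,353)]:
        o,v=ray(b,f(*q));P0=O+C@[0,0,-.015];X=o+v*((P0-o)@C[:,2])/(v@C[:,2]);print(X.round(4),(C.T@(X-O)*1000).round(1))
    # hinge disc on z=44, knob foot on z=44
    for q in [(445,207),(463,345)]:
        o,v=ray(b,f(*q));P0=O+C@[0,0,.044];X=o+v*((P0-o)@C[:,2])/(v@C[:,2]);print("arm",X.round(4),(C.T@(X-O)*1000).round(1))
```

```text
hinge [0.5276 0.2345 0.1102] 0.0003
knobbase? [0.5458 0.1501 0.1067] 0.0051
padA +y near [0.4622 0.2008 0.0352] 0.0009
padB [0.4585 0.1807 0.048 ] 0.0009
padC [0.4765 0.2    0.0398] 0.0002
forkpad [0.4393 0.1872 0.0397] 0.0005
saddle [0.5527 0.1696 0.032 ] 0.0011
[0.4118 0.2461 0.0146] [-106.2   53.6  -15. ]
[0.611  0.2426 0.0871] [105.9  55.3 -15. ]
[0.6098 0.1329 0.0877] [107.6 -54.3 -15. ]
[0.4089 0.1366 0.0146] [-106.2  -55.9  -15. ]
arm [0.5235 0.2354 0.1181] [34.4 45.9 44. ]
arm [0.5325 0.1616 0.1221] [ 46.1 -27.6  44. ]
```

```bash
cat >> h.py <<'E'
O=np.array([.505,.1903,.065]);C=cradle(-1.0)
def cr(x,y,z): return O+C@(np.array([x,y,z])/1000)
E
python3 - <<'E'
from h import *
from station import r
st=r.observe();R=down(C,8)
plan(st,cr(46,-29,120),R)
plan((cr(46,-29,120),R),cr(46,-29,71))
E
```

```text
shift mm [-26.9  36.   49.9] rows 2 each [-0.018   0.024   0.0333]
turn deg [-0.1  0.1 -8.4] rows 2 each [-0.0004  0.0005 -0.0352]
shift mm [ 0.  0. 49.] rows 2 each [0.     0.     0.0327]
```

jog_arm(motion=[-0.018,0.024,0.033,0,0,0,-0.018,0.024,0.033,0,0,0,0,0,0,0,0,-0.035,0,0,0,0,0,-0.035,0,0,0,0,0,0,0,0,0,0,0,0], grip=42)

```text
t: 3.05
eef_pos: [0.5076, 0.1603, 0.1944]
tcp_rot: [0.132, 0.655, 0.735, 0.112]
contact_force: [-0.4, -0.0, 0.1]
width: 0.0421
grip_force: 0.0
```

Run:
```python
from h import *
from station import r,snapshot
st=r.observe();s=addpose(snapshot("wrist"),st);np.savez("pics/w3.npz",**s)
cv2.imwrite("pics/w3.png",cv2.resize(s["frame"][...,::-1],(800,600),interpolation=cv2.INTER_CUBIC))
print((C.T@(st["eef_pos"]-O)*1000).round(1)); plan(st,cr(46,-29,71),down(C,8))
```

```text
[ 47.2 -30.  120.5]
shift mm [ 1.3 -1.  49.5] rows 2 each [ 0.0008 -0.0007  0.033 ]
turn deg [-0.   0.1 -0.3] rows 1 each [-0.0003  0.0012 -0.0028]
```

View pics/w3.png

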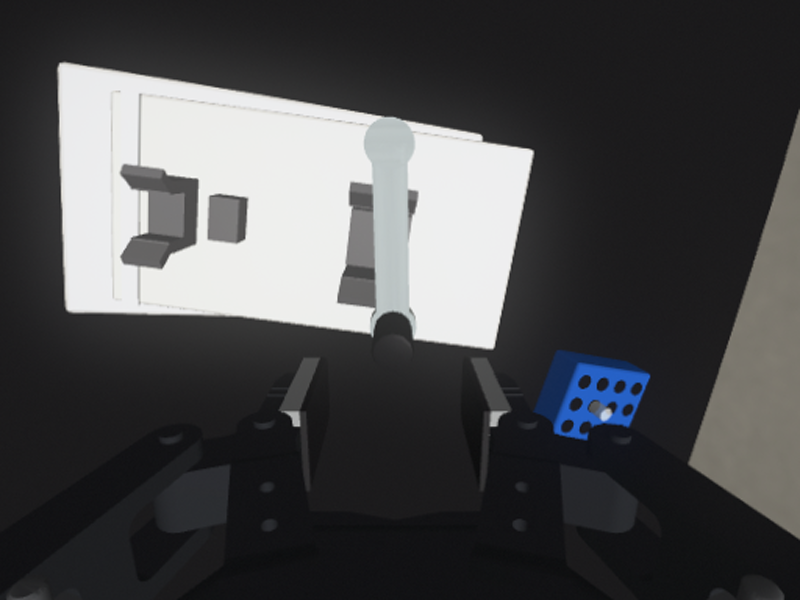

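The knob is centred between the fingers: top at (392,350), foot at (392,325), hinge disc at (389,142). I'll check height and depth from the two views.

Run:
```python
from h import *
L=lambda n:dict(np.load(f"pics/{n}.npz"))
b,s=L("w2"),L("w3");f=lambda x,y:[(x+.5)/1.5625-.5,(y+.5)/1.5625-.5]
k=lambda X:(C.T@(X-O)*1000).round(1)
for n,p,q in[("hinge",(445,207),(389,142)),("fork -y wall inner top far",(241,323),(121,262)),("fork +y",(235,252),(121,172)),("saddle +y wall l",(412,240),(349,186)),("plateTR",(552,184),(533,151)),("plateBR",(541,351),(493,349))]:
    X,e=tri((b,f(*p)),(s,f(*q)));print(n,k(X),e.round(4))
for n,q,z in[("hinge",(389,142),44),("knobtop",(393,350),74),("knobfoot",(392,330),44)]:
    o,v=ray(s,f(*q));print(n,k(o+v*((cr(0,0,z)-o)@C[:,2])/(v@C[:,2])))
```

```text
hinge [34.8 45.1 42.4] 0.0002
fork -y wall inner top far [-79.3 -21.1  26.5] 0.0005
fork +y [-79.9  19.2  24.1] 0.001
saddle +y wall l [19.  25.  18.4] 0.0001
plateTR [109.2  53.7 -24.6] 0.0001
plateBR [102.  -49.1   1.4] 0.0001
hinge [34.7 44.9 44. ]
knobtop [ 46.2 -28.4  74. ]
knobfoot [ 46.  -31.1  44. ]
```

jog_arm(motion=[0.001,-0.001,0.033,0,0,0,0,0,0.032,0,0,0,0,0,0,0,0,0])

```text
t: 3.4
eef_pos: [0.5215, 0.1597, 0.1453]
tcp_rot: [0.132, 0.655, 0.736, 0.109]
contact_force: [-0.5, -0.5, -0.0]
width: 0.0415
grip_force: 0.0
```

jog_arm(motion=[0,0,0,0,0,0,0,0,0,0,0,0,0,0,0,0,0,0,0,0,0,0,0,0], grip=19)

```text
t: 3.8
eef_pos: [0.5236, 0.1612, 0.1493]
tcp_rot: [0.133, 0.655, 0.736, 0.113]
contact_force: [-0.3, -0.4, -0.1]
width: 0.019
grip_force: 0.0
```

Run:
```python
from h import *
from station import r
st=r.observe();R=quat(st["tcp_rot"]).as_matrix()
print((C.T@(st["eef_pos"]-O)*1000).round(1),st["width"],st["contact_force"].round(1))
# arc: 11 rows of equal turn, tangent motion
q0=np.radians(8);q1=np.radians(93);n=11
print("turn each deg",np.degrees((q1-q0)/n), "share",-np.degrees((q1-q0)/n)/120)
dq=(q1-q0)/n; ch=2*75*np.sin(dq/2)
# body shift before turn: chord lies dq/2 ahead of tool y, towards -tool x
print("shift x,y share",-(ch*np.sin(dq/2))/750,ch*np.cos(dq/2)/750)
```

```text
[ 46.8 -28.8  72.7] 0.019046336464173447 [-0.3 -0.4 -0.1]
turn each deg 7.7272727272727275 share -0.06439393939393939
shift x,y share -0.0009080689823852996 0.013445787712153186
```

jog_arm(motion=[0.0009,0.0132,0,0,0,-0.0633,0.0009,0.0132,0,0,0,-0.0633,0.0009,0.0132,0,0,0,-0.0633,0.0009,0.0132,0,0,0,-0.0633,0.0009,0.0132,0,0,0,-0.0633,0.0009,0.0132,0,0,0,-0.0633,0.0009,0.0132,0,0,0,-0.0633,0.0009,0.0132,0,0,0,-0.0633,0.0009,0.0132,0,0,0,-0.0633,0.0009,0.0132,0,0,0,-0.0633,0.0009,0.0132,0,0,0,-0.0633,0,0,0,0,0,0,0,0,0,0,0,0])

```text
t: 5.1
eef_pos: [0.5856, 0.2344, 0.1703]
tcp_rot: [0.173, -0.001, 0.985, -0.005]
contact_force: [0.7, -2.2, 0.6]
width: 0.019
grip_force: 1.1
```

Run:
```python
from h import *
from station import r,snapshot
st=r.observe();s=addpose(snapshot("wrist"),st);np.savez("pics/w4.npz",**s)
cv2.imwrite("pics/w4.png",s["frame"][...,::-1])
print((C.T@(st["eef_pos"]-O)*1000).round(1),st["contact_force"].round(1),st["q"].round(2))
plan(st,cr(110,45,72),down(C,90))
```

```text
[111.   45.5  71.6] [ 0.7 -2.2  0.6] [-0.57  0.34  0.08  1.74  0.21  0.77  0.95]
shift mm [ 1.  -0.5 -0.4] rows 1 each [ 0.0014 -0.0007 -0.0005]
turn deg [-0.2 -0.   1.1] rows 1 each [-0.0019 -0.0001  0.0094]
```

View pics/w4.png

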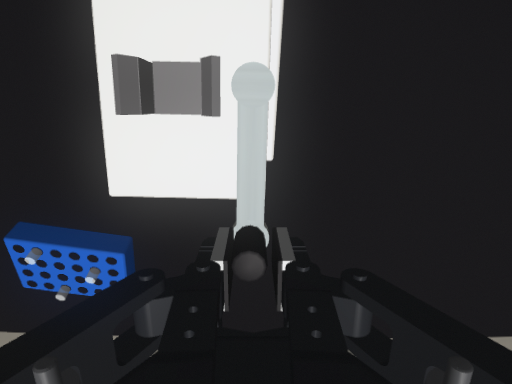

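The latch lies nearly parallel to the stand's edge, with its hinge at (253,85) and the knob in the fingers at (250,250). I'll push it against the stop.

jog_arm(motion=[0,0.002,0,0,0,0,0,0.002,0,0,0,0,0,0.002,0,0,0,0,0,0,0,0,0,0])

```text
t: 5.55
eef_pos: [0.5857, 0.2348, 0.1701]
tcp_rot: [0.173, 0.0, 0.985, -0.008]
contact_force: [-2.5, -9.9, 3.1]
width: 0.0189
grip_force: 4.3
```

jog_arm(motion=[0,-0.005,0,0,0,0,0,0,0,0,0,0], grip=36)

```text
t: 5.75
eef_pos: [0.5855, 0.2373, 0.1705]
tcp_rot: [0.174, -0.002, 0.985, -0.004]
contact_force: [-0.4, -0.2, -0.1]
width: 0.0359
grip_force: 0.0
```

jog_arm(motion=[0,0,0,0,0,0,0,0,0,0,0,0,0,0,-0.03,0,0,0,0,0,-0.04,0,0,0,0,0,-0.04,0,0,0,0,0,0,0,0,0])

```text
t: 6.35
eef_pos: [0.5587, 0.24, 0.2533]
tcp_rot: [0.178, -0.003, 0.984, -0.001]
contact_force: [0.9, 0.0, 1.5]
width: 0.0357
grip_force: 0.0
```

Run:
```python
from h import *
from station import r
st=r.observe();print((C.T@(st["eef_pos"]-O)*1000).round(1),st["contact_force"].round(1))
P=Ro.from_euler("z",-2.3,degrees=True).as_matrix()
plan(st,[.53,-.1765,.2],down(P,90))
```

```text
[114.   50.7 158.9] [0.9 0.  1.5]
shift mm [  47.9 -416.2   40.7] rows 11 each [ 0.0058 -0.0504  0.0049]
turn deg [ 0.2 20.5  2.6] rows 3 each [0.0007 0.0569 0.0072]
```

jog_arm(motion=[0.0058,-0.0504,0.0049,0,0,0,0.0058,-0.0504,0.0049,0,0,0,0.0058,-0.0504,0.0049,0,0,0,0.0058,-0.0504,0.0049,0,0,0,0.0058,-0.0504,0.0049,0,0,0,0.0058,-0.0504,0.0049,0,0,0,0.0058,-0.0504,0.0049,0,0,0,0.0058,-0.0504,0.0049,0,0,0,0.0058,-0.0504,0.0049,0,0,0,0.0058,-0.0504,0.0049,0,0,0,0.0058,-0.0504,0.0049,0,0,0,0,0,0,0.0007,0.057,0.0072,0,0,0,0.0007,0.057,0.0072,0,0,0,0.0007,0.057,0.0072,0,0,0,0,0,0,0,0,0,0,0,0], grip=55)

```text
t: 7.95
eef_pos: [0.527, -0.1789, 0.1961]
tcp_rot: [-0.005, 0.021, 1.0, -0.003]
contact_force: [-0.1, 0.2, 0.9]
width: 0.0549
grip_force: 0.0
```

Run:
```python
from h import *
from station import r,snapshot
st=r.observe();s=addpose(snapshot("wrist"),st);np.savez("pics/w5.npz",**s)
cv2.imwrite("pics/w5.png",cv2.resize(s["frame"][...,::-1],(800,600),interpolation=cv2.INTER_CUBIC))
print(st["eef_pos"],quat(st["tcp_rot"]).as_matrix().round(3),st["t"])
```

```text
[ 0.52703564 -0.17892358  0.19612697] [[-0.999  0.042 -0.01 ]
 [ 0.042  0.999 -0.006]
 [ 0.01  -0.007 -1.   ]] 7.95
```

View pics/w5.png

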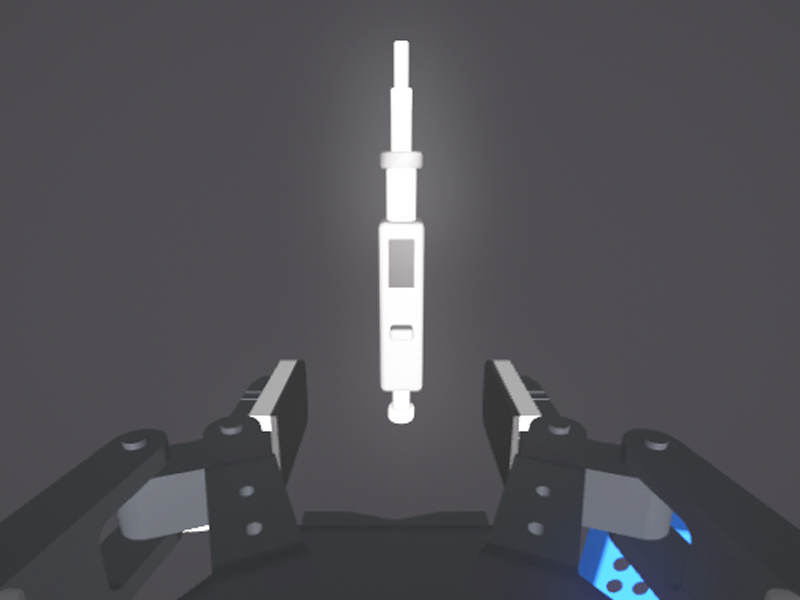

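The wrist view shows the pipette upright, with its tip at (401,41), its body from (402,222) to (402,390) and its plunger at (401,415), aligned with the tool. I'll work out its pose and the grasp.

Run:
```python
from h import *
from station import r
L=lambda n:dict(np.load(f"pics/{n}.npz"));s,t=L("w5"),L("top0")
f=lambda x,y:[(x+.5)/1.5625-.5,(y+.5)/1.5625-.5]
c=lambda x,y:[258+(x+.5)*.24-.5,150+(y+.5)*.24-.5]
for n,q,z in[("tip",(401,41),.015),("collar",(402,160),.02),("front",(402,222),.03),("front",(402,222),.028),("hook",(401,325),.042),("rear",(402,390),.03),("fl",(380,224),.03),("fr",(424,224),.03),("rl",(381,388),.03),("rr",(422,388),.03)]: print(n,plane(s,f(*q),z).round(4))
for n,a,b in[("tip",(401,43),(161,268)),("front",(402,222),(167,157)),("rear",(402,390),(168,38))]:
    X,e=tri((s,f(*a)),(t,c(*b)));print("tri",n,X.round(4),e.round(4))
```

```text
tip [ 0.3893 -0.1705  0.015 ]
collar [ 0.4552 -0.1724  0.02  ]
front [ 0.4905 -0.1738  0.03  ]
front [ 0.4907 -0.1738  0.028 ]
hook [ 0.55   -0.1767  0.042 ]
rear [ 0.5978 -0.1778  0.03  ]
fl [ 0.4912 -0.1868  0.03  ]
fr [ 0.4922 -0.1609  0.03  ]
rl [ 0.5959 -0.1912  0.03  ]
rr [ 0.5969 -0.1649  0.03  ]
tri tip [ 0.391  -0.1704  0.0173] 0.0002
tri front [ 0.4888 -0.174   0.0428] 0.0004
tri rear [ 0.6015 -0.1781  0.0226] 0.0003
```

```bash
cat >> h.py <<'E'
P=Ro.from_euler("z",-2.1,degrees=True).as_matrix();G=[.5325,-.1753,.026]
E
python3 - <<'E'
from h import *
from station import r
plan(r.observe(),G[:2]+[.09],down(P,90))
E
```

```text
shift mm [ -7.1   4.9 106.6] rows 3 each [-0.0031  0.0022  0.0474]
turn deg [-0.4 -0.5 -0.4] rows 1 each [-0.0031 -0.0045 -0.003 ]
```

jog_arm(motion=[-0.0031,0.0022,0.0474,0,0,0,-0.0031,0.0022,0.0474,0,0,0,-0.0031,0.0022,0.0474,0,0,0,0,0,0,-0.003,-0.0045,-0.003,0,0,0,0,0,0,0,0,0,0,0,0])

```text
t: 8.6
eef_pos: [0.5341, -0.1765, 0.0934]
tcp_rot: [0.003, 0.019, 1.0, -0.001]
contact_force: [0.6, -0.1, 0.6]
width: 0.0549
grip_force: 0.0
```

Run:
```python
from h import *
from station import r
st=r.observe();print(st["eef_pos"]);plan(st,G,down(P,90))
```

```text
[ 0.53414972 -0.17647994  0.09337572]
shift mm [ 2.   1.2 67.4] rows 2 each [0.0014 0.0008 0.0449]
turn deg [-0.1  0.3 -0.1] rows 1 each [-0.0007  0.0025 -0.0006]
```

jog_arm(motion=[0.0013,0.0008,0.04,0,0,0,0.0013,0.0008,0.04,0,0.002,0,0,0,0.008,0,0,0,0,0,0,0,0,0,0,0,0,0,0,0])

```text
t: 9.1
eef_pos: [0.533, -0.1748, 0.0269]
tcp_rot: [0.0, 0.018, 1.0, -0.001]
contact_force: [0.6, -0.2, 0.8]
width: 0.0551
grip_force: 0.0
```

Run:
```python
from h import *
from station import r
st=r.observe();print(st["eef_pos"]);plan(st,G,down(P,90))
```

```text
[ 0.53296903 -0.1748456   0.02685513]
shift mm [ 0.5 -0.5  0.9] rows 1 each [ 0.0006 -0.0006  0.0011]
turn deg [-0.1  0.  -0. ] rows 1 each [-0.0007  0.0001 -0.0001]
```

Well placed. Next I'll close and then lift.

jog_arm(motion=[0,0,0,0,0,0,0,0,0,0,0,0,0,0,0,0,0,0,0,0,0,0,0,0,0,0,0,0,0,0,0,0,0,0,0,0,0,0,0,0,0,0,0,0,0,0,0,0], grip=15)

```text
t: 9.9
eef_pos: [0.5327, -0.1747, 0.0265]
tcp_rot: [-0.0, 0.018, 1.0, -0.001]
contact_force: [0.3, 0.2, 6.4]
width: 0.027
grip_force: 61.4
```

Run:
```python
from h import *
from station import r
st=r.observe();print(st["eef_pos"],quat(st["tcp_rot"]).as_matrix().round(4),st["grip_force"],st["width"]);
R0=quat(st["tcp_rot"]).as_matrix()
plan((st["eef_pos"],R0),cr(-12,0,190)); plan((cr(-12,0,190),R0),cr(-12,0,190),down(C,90))
```

```text
[ 0.53272929 -0.17469173  0.02647206] [[-9.993e-01  3.670e-02 -4.000e-04]
 [ 3.670e-02  9.993e-01 -1.200e-03]
 [ 4.000e-04 -1.200e-03 -1.000e+00]] 61.36773705482483 0.02695448252109952
shift mm [ 117.5  362.  -213.3] rows 11 each [ 0.0142  0.0439 -0.0259]
shift mm [0. 0. 0.] rows 0 each [0. 0. 0.]
turn deg [ -0.3 -20.   -1.1] rows 3 each [-0.0007 -0.0556 -0.003 ]
```

jog_arm(motion=[0,0,-0.03,0,0,0,0,0,-0.05,0,0,0,0,0,-0.06,0,0,0,0,0,-0.04,0,0,0,0.0157,0.0483,-0.0104,0,0,0,0.0157,0.0483,-0.0104,0,0,0,0.0157,0.0483,-0.0104,0,0,0,0.0157,0.0483,-0.0104,0,0,0,0.0157,0.0483,-0.0104,0,0,0,0.0157,0.0483,-0.0104,0,0,0,0.0157,0.0483,-0.0104,0,0,0,0.0157,0.0483,-0.0104,0,0,0,0.0157,0.0483,-0.0104,0,0,0,0.0157,0.0483,-0.0104,0,0,0,0,0,0,0,-0.028,-0.001,0,0,0,-0.001,-0.056,-0.001,0,0,0,-0.001,-0.056,-0.001,0,0,0,0,-0.027,0,0,0,0,0,0,0,0,0,0,0,0,0])

```text
t: 11.9
eef_pos: [0.4275, 0.1921, 0.238]
tcp_rot: [0.172, 0.015, 0.985, -0.001]
contact_force: [-0.0, 0.3, -0.9]
width: 0.0269
grip_force: 60.4
```

Run:
```python
from h import *
from station import r,snapshot
st=r.observe();w=addpose(snapshot("wrist"),st);sd=snapshot("side")
np.savez("pics/w6.npz",**w);np.savez("pics/s6.npz",**sd)
o=np.hstack([w["frame"][:,100:412],cv2.resize(sd["frame"][90:210,160:300],(448,384),interpolation=cv2.INTER_CUBIC)])
cv2.imwrite("pics/c6.png",o[...,::-1])
print((C.T@(st["eef_pos"]-O)*1000).round(1),st["width"],st["grip_force"],st["t"]);plan(st,cr(-12,0,100),down(C,90))
```

```text
[-13.7   0.4 189.1] 0.026909272927971482 60.400943756103516 11.9
shift mm [-2.1 -0.3 89.1] rows 3 each [-0.0009 -0.0001  0.0396]
turn deg [-0.1 -0.2 -0.7] rows 1 each [-0.0007 -0.002  -0.006 ]
```

View pics/c6.png

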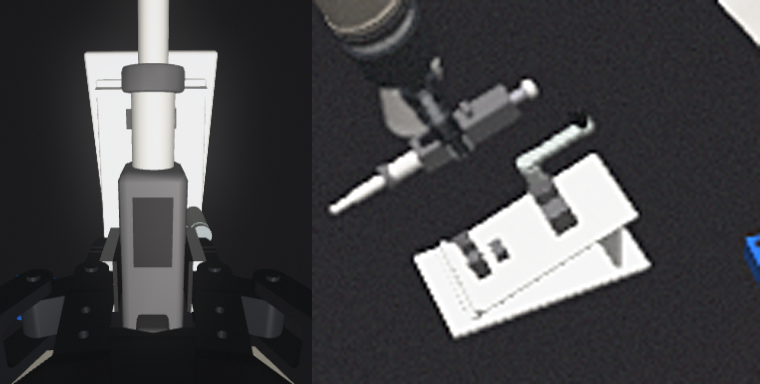

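The wrist half shows the held pipette straight in the fingers: collar edges x 121–185 at y 78, body front at y 168. The side half shows the latch open and the pipette parallel to the slope. I'll measure the grasp offset.

Run:
```python
from h import *
w=dict(np.load("pics/w6.npz"));M=w["mount"]
def T(uv,z):
    d=M[:3,:3]@np.append(und(w,uv),1);o=M[:3,3];return (o+d*(z-o[2])/d[2])*1000
zf=lambda zp:(26.5-zp)/1000
for n,u,zp in[("collar L",(221,79),15),("collar R",(285,79),15),("front L",(219,180),30),("front R",(287,180),30),("front mid (x-55)",(252,168),28),("hook front",(252,320),42),("neck mid",(252,130),15)]: print(n,T(u,zf(zp)).round(1))
```

```text
collar L [ 77.5 -12.3  11.5]
collar R [77.6 13.5 11.5]
front L [ 39.3 -12.6  -3.5]
front R [39.3 13.8 -3.5]
front mid (x-55) [43.6  0.2 -1.5]
hook front [-15.1   0.2 -15.5]
neck mid [57.2  0.2 11.5]
```

jog_arm(motion=[-0.001,0,0.04,0,-0.002,-0.006,-0.001,0,0.04,0,0,0,0,0,0.04,0,0,0,0,0,0.04,0,0,0,0,0,0,0,0,0,0,0,0,0,0,0])

```text
t: 12.6
eef_pos: [0.4707, 0.191, 0.1256]
tcp_rot: [0.174, 0.009, 0.985, -0.003]
contact_force: [0.3, -0.3, -0.9]
width: 0.027
grip_force: 60.3
```

Run:
```python
from h import *
from station import r,snapshot
st=r.observe();w=addpose(snapshot("wrist"),st);sd=snapshot("side")
o=np.hstack([w["frame"][:,100:412],cv2.resize(sd["frame"][110:206,180:292],(448,384),interpolation=cv2.INTER_CUBIC)])
cv2.imwrite("pics/c7.png",o[...,::-1])
print((C.T@(st["eef_pos"]-O)*1000).round(1),st["contact_force"].round(1));plan(st,cr(-12,-.3,45),down(C,90))
```

```text
[-11.5   0.1  68.7] [ 0.3 -0.3 -0.9]
shift mm [ 0.5 -0.3 23.7] rows 1 each [ 0.0007 -0.0004  0.0316]
turn deg [-0.2  0.  -0.1] rows 1 each [-0.0013  0.     -0.0005]
```

View pics/c7.png

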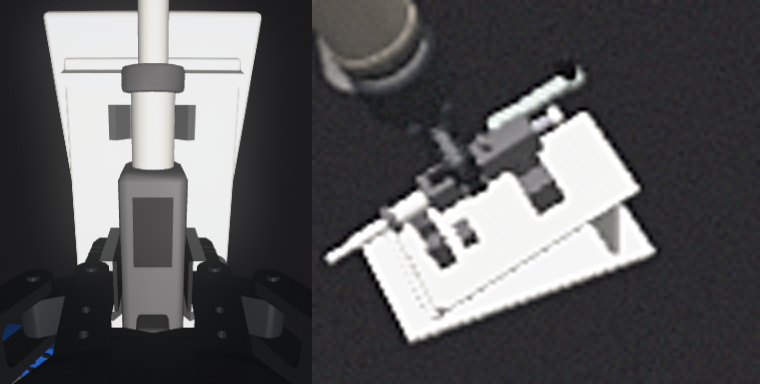

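The fork walls (outer 109 and 195) are centred on the neck (152), and the fork lies between collar and body. I'll lower it in small steps.

jog_arm(motion=[0.0007,-0.0004,0.015,0,0,0,0,0,0.015,0,0,0,0,0,0,0,0,0,0,0,0,0,0,0])

```text
t: 13.1
eef_pos: [0.4771, 0.1907, 0.104]
tcp_rot: [0.174, 0.009, 0.985, -0.003]
contact_force: [0.3, -0.3, -1.3]
width: 0.0267
grip_force: 60.3
```

Run:
```python
from h import *
from station import r
st=r.observe();print((C.T@(st["eef_pos"]-O)*1000).round(1),(C.T@st["contact_force"]).round(1));plan(st,cr(-12,-.3,26.5),down(C,90))
```

```text
[-12.9  -0.1  46.2] [-0.1 -0.3 -1.3]
shift mm [-0.9 -0.2 19.7] rows 1 each [-0.0012 -0.0002  0.0262]
turn deg [-0.1  0.   0. ] rows 1 each [-0.001   0.0001  0.    ]
```

jog_arm(motion=[-0.0012,0,0.006,0,0,0,0,0,0.006,0,0,0,0,0,0.006,0,0,0,0,0,0.004,0,0,0,0,0,0,0,0,0,0,0,0,0,0,0])

```text
t: 13.7
eef_pos: [0.4838, 0.1908, 0.0892]
tcp_rot: [0.174, 0.009, 0.985, -0.002]
contact_force: [0.1, -0.3, -1.9]
width: 0.0266
grip_force: 60.3
```

Run:
```python
from h import *
from station import r
st=r.observe();print((C.T@(st["eef_pos"]-O)*1000).round(1),(C.T@st["contact_force"]).round(1),st["moment"].round(2));plan(st,cr(-12,-.3,26.5),down(C,90))
```

```text
[-11.6   0.2  30. ] [-0.5 -0.3 -1.8] [0.01 0.47 0.06]
shift mm [ 0.4 -0.5  3.5] rows 1 each [ 0.0005 -0.0006  0.0046]
turn deg [-0.1  0.1  0. ] rows 1 each [-0.0007  0.0004  0.    ]
```

jog_arm(motion=[0,-0.0005,0.002,0,0,0,0,0,0.002,0,0,0,0,0,0,0,0,0,0,0,0,0,0,0])

```text
t: 14.1
eef_pos: [0.4849, 0.1904, 0.0865]
tcp_rot: [0.174, 0.009, 0.985, -0.002]
contact_force: [-0.4, 0.4, -0.9]
width: 0.027
grip_force: 60.3
```

Run:
```python
from h import *
from station import r
st=r.observe();print((C.T@(st["eef_pos"]-O)*1000).round(1),(C.T@st["contact_force"]).round(1),st["moment"].round(2))
```

```text
[-11.6  -0.2  27.1] [-0.7  0.4 -0.7] [ 0.03  0.44 -0.02]
```

jog_arm(motion=[0,0,0.0015,0,0,0,0,0,0.0015,0,0,0,0,0,0,0,0,0,0,0,0,0,0,0])

```text
t: 14.5
eef_pos: [0.4852, 0.1906, 0.0859]
tcp_rot: [0.174, 0.009, 0.985, -0.002]
contact_force: [-9.3, -2.9, 14.5]
width: 0.0269
grip_force: 63.0
```

Run:
```python
from h import *
from station import r
st=r.observe();print((C.T@(st["eef_pos"]-O)*1000).round(1),(C.T@st["contact_force"]).round(1),st["moment"].round(2))
```

```text
[-11.4  -0.1  26.4] [-3.7 -3.1 16.8] [-0.57  1.27 -0.19]
```

Firm contact at z 26.4 mm, as predicted for home. I'll ease off the press and then release.

jog_arm(motion=[0,0,-0.0015,0,0,0,0,0,0,0,0,0])

```text
t: 14.7
eef_pos: [0.4854, 0.1907, 0.086]
tcp_rot: [0.174, 0.009, 0.985, -0.002]
contact_force: [-3.9, -0.3, 5.7]
width: 0.0273
grip_force: 61.6
```

jog_arm(motion=[0,0,0,0,0,0,0,0,0,0,0,0,0,0,0,0,0,0,0,0,0,0,0,0,0,0,0,0,0,0], grip=44)

```text
t: 15.2
eef_pos: [0.4853, 0.1904, 0.0853]
tcp_rot: [0.174, 0.009, 0.985, -0.002]
contact_force: [0.1, -0.0, -0.3]
width: 0.0441
grip_force: 0.0
```

jog_arm(motion=[0,0,-0.03,0,0,0,0,0,-0.05,0,0,0,0,0,-0.06,0,0,0,0,0,0,0,0,0,0,0,0,0,0,0])

```text
t: 15.7
eef_pos: [0.4497, 0.1918, 0.1855]
tcp_rot: [0.175, 0.009, 0.984, -0.001]
contact_force: [-0.6, -0.3, -0.2]
width: 0.0438
grip_force: 0.0
```

Run:
```python
from h import *
from station import r,snapshot
st=r.observe();w=addpose(snapshot("wrist"),st);sd=snapshot("side");np.savez("pics/w8.npz",**w)
o=np.hstack([w["frame"][:,100:412],cv2.resize(sd["frame"][116:200,190:288],(448,384),interpolation=cv2.INTER_CUBIC)])
cv2.imwrite("pics/c8.png",o[...,::-1])
print((C.T@(st["eef_pos"]-O)*1000).round(1),st["contact_force"].round(1),st["q"].round(2))
R=down(C,90);plan(st,cr(110,46,130),R)
```

```text
[-10.8   0.5 132.1] [-0.6 -0.3 -0.2] [-0.67  0.05  0.1   2.06  0.28  0.75  0.81]
shift mm [-120.8   45.5    2.6] rows 4 each [-0.0403  0.0152  0.0009]
turn deg [ 0.   0.2 -0. ] rows 1 each [ 0.0003  0.0017 -0.0001]
```

View pics/c8.png

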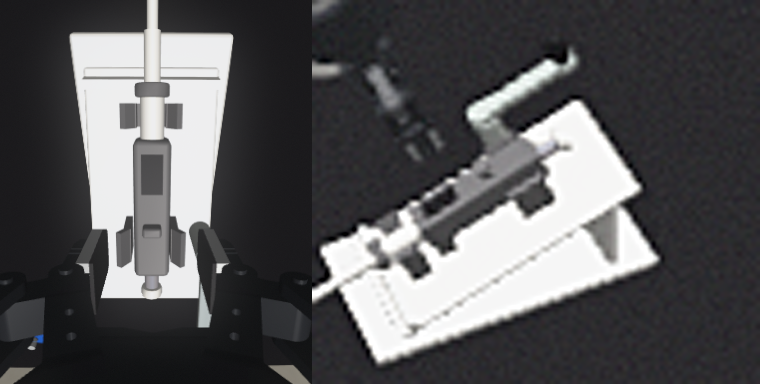

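The pipette sits level in the fork and saddle, its neck between the walls (wrist 119–182, y 115) and its body in the saddle (y 230). The latch is still open. I've now viewed 11 pictures, one over the limit, so from here on I'll use numbers only. Going to the knob.

jog_arm(motion=[-0.04,0.015,0,0,0,0,-0.04,0.015,0,0,0,0,-0.04,0.015,0,0,0,0,-0.04,0.015,0.003,0,0.002,0,0,0,0,0,0,0,0,0,0,0,0,0])

```text
t: 16.4
eef_pos: [0.5631, 0.2334, 0.2205]
tcp_rot: [0.17, 0.009, 0.985, -0.004]
contact_force: [-0.5, -0.1, -0.8]
width: 0.0441
grip_force: 0.0
```

Run:
```python
from h import *
from station import r,snapshot
st=r.observe();w=addpose(snapshot("wrist"),st);M=w["mount"]
print((C.T@(st["eef_pos"]-O)*1000).round(1));plan(st,cr(110,45.5,72),down(C,90))
# arm (pale aluminium) centre columns by row, between the fingers
pr=proj(w,cr(110,45,74));print("expected knob top px",pr.round(1), "foot",proj(w,cr(110,45,44)).round(1),"hinge",proj(w,cr(35,45,44)).round(1))
g=cv2.cvtColor(w["frame"],cv2.COLOR_RGB2GRAY)
for rr in range(int(proj(w,cr(50,45,44))[1]),int(proj(w,cr(98,45,44))[1]),12):
    x=int(pr[0]);print(rr,g[rr,x-60:x+60:4].tolist())
```

```text
[107.1  44.1 126.5]
shift mm [-3.3  1.7 54.5] rows 2 each [-0.0022  0.0011  0.0363]
turn deg [-0.2 -0.4 -0. ] rows 1 each [-0.002  -0.0033 -0.0001]
expected knob top px [253.6 227.8] foot [253.6 211.6] hinge [253.8  98.5]
122 [130, 132, 134, 122, 75, 78, 238, 238, 238, 238, 238, 238, 237, 197, 195, 193, 195, 198, 201, 237, 48, 45, 44, 43, 41, 38, 37, 35, 33, 31]
134 [165, 149, 126, 238, 238, 238, 238, 238, 238, 238, 238, 238, 236, 197, 195, 193, 195, 197, 196, 237, 47, 45, 43, 42, 39, 38, 37, 35, 34, 32]
146 [167, 154, 107, 238, 238, 238, 238, 238, 238, 238, 238, 238, 237, 197, 194, 194, 194, 195, 218, 235, 47, 45, 43, 40, 39, 37, 35, 34, 34, 31]
158 [237, 232, 210, 142, 238, 238, 238, 238, 239, 238, 238, 238, 237, 197, 194, 194, 194, 196, 52, 48, 46, 43, 43, 40, 38, 36, 34, 33, 33, 31]
170 [238, 238, 238, 238, 238, 238, 239, 238, 238, 238, 238, 238, 237, 196, 194, 193, 193, 195, 49, 47, 45, 43, 40, 39, 37, 36, 34, 32, 32, 30]
182 [238, 238, 238, 238, 238, 238, 238, 238, 238, 238, 238, 238, 237, 196, 192, 192, 193, 194, 46, 44, 43, 41, 39, 37, 36, 35, 33, 32, 30, 30]
```

The arm's image columns (245–263) match a fully open latch to within a pixel. Descending.

jog_arm(motion=[-0.0022,0.001,0.035,-0.002,-0.003,0,-0.0022,0.001,0.035,0,0,0,0,0,0,0,0,0])

```text
t: 16.75
eef_pos: [0.5812, 0.233, 0.1694]
tcp_rot: [0.171, 0.008, 0.985, -0.003]
contact_force: [-0.1, -0.8, -0.2]
width: 0.0439
grip_force: 0.0
```

jog_arm(motion=[0,0,0,0,0,0,0,0,0,0,0,0,0,0,0,0,0,0,0,0,0,0,0,0], grip=19)

```text
t: 17.15
eef_pos: [0.5845, 0.2344, 0.1757]
tcp_rot: [0.175, 0.009, 0.984, -0.001]
contact_force: [-1.8, -3.2, 0.7]
width: 0.0193
grip_force: 1.5
```

Run:
```python
from h import *
from station import r
st=r.observe();print((C.T@(st["eef_pos"]-O)*1000).round(1),st["width"],(C.T@st["contact_force"]).round(1));plan(st,cr(110,45,72),down(C,90))
dq=np.radians(91/12);print(75*np.sin(dq)/750,75*(1-np.cos(dq))/750,np.degrees(dq)/120)
```

```text
[111.8  45.5  77.1] 0.019345700703729377 [-1.4 -3.3  1.3]
shift mm [ 1.8 -0.5  5.1] rows 1 each [ 0.0024 -0.0007  0.0068]
turn deg [ 0.1  0.2 -0. ] rows 1 each [ 0.0009  0.0016 -0.0003]
0.013196805175278329 0.0008746029860876358 0.06319444444444444
```

jog_arm(motion=[0.0024,-0.0007,0.0055,0,0,0,0.0009,-0.0132,0,0,0,0.0632,0.0009,-0.0132,0,0,0,0.0632,0.0009,-0.0132,0,0,0,0.0632,0.0009,-0.0132,0,0,0,0.0632,0.0009,-0.0132,0,0,0,0.0632,0.0009,-0.0132,0,0,0,0.0632,0.0009,-0.0132,0,0,0,0.0632,0.0009,-0.0132,0,0,0,0.0632,0.0009,-0.0132,0,0,0,0.0632,0.0009,-0.0132,0,0,0,0.0632,0.0009,-0.0132,0,0,0,0.0632,0.0009,-0.0132,0,0,0,0.0632,0,0,0,0,0,0,0,0,0,0,0,0])

```text
t: 18.65
eef_pos: [0.5117, 0.1625, 0.1442]
tcp_rot: [0.123, 0.707, 0.685, 0.126]
contact_force: [-0.5, 0.5, -0.2]
width: 0.0195
grip_force: 0.0
```

Run:
```python
from h import *
from station import r
st=r.observe();print((C.T@(st["eef_pos"]-O)*1000).round(1),st["width"],(C.T@st["contact_force"]).round(1));plan(st,cr(35,-30,72),down(C,0))
```

```text
[ 33.8 -27.7  72. ] 0.019451493906429324 [-0.6  0.5 -0. ]
shift mm [-2.3  1.2  0. ] rows 1 each [-0.003   0.0016  0.    ]
turn deg [ 0.2 -0.3 -0.8] rows 1 each [ 0.002  -0.0022 -0.0067]
```

Near shut. I'll push on to the stop until the force rises.

jog_arm(motion=[-0.002,-0.002,0,0,0,0,0,-0.002,0,0,0,0,0,-0.002,0,0,0,0,0,0,0,0,0,0])

```text
t: 19.05
eef_pos: [0.5106, 0.1607, 0.1442]
tcp_rot: [0.125, 0.707, 0.684, 0.128]
contact_force: [7.3, 1.7, -1.5]
width: 0.019
grip_force: 3.1
```

jog_arm(motion=[0,0.003,0,0,0,0,0,0,0,0,0,0])

```text
t: 19.25
eef_pos: [0.5108, 0.1604, 0.144]
tcp_rot: [0.124, 0.708, 0.684, 0.126]
contact_force: [3.6, 1.3, 1.5]
width: 0.0191
grip_force: 1.9
```

jog_arm(motion=[0,0,0,0,0,0,0,0,0,0,0,0,0,0,0,0,0,0,0,0,-0.02,0,0,0,0,0,-0.04,0,0,0,0,0,-0.05,0,0,0,0,0,-0.05,0,0,0,0,0,0,0,0,0,0,0,0,0,0,0], grip=40)

```text
t: 20.15
eef_pos: [0.4675, 0.1604, 0.256]
tcp_rot: [0.123, 0.708, 0.684, 0.125]
contact_force: [0.3, -0.3, -0.5]
width: 0.0401
grip_force: 0.0
```

Run:
```python
from h import *
from station import r,snapshot
st=r.observe();w=addpose(snapshot("wrist"),st);np.savez("pics/w9.npz",**w)
print((C.T@(st["eef_pos"]-O)*1000).round(1),st["contact_force"].round(1))
g=cv2.cvtColor(w["frame"],cv2.COLOR_RGB2GRAY).astype(int)
for y in(45,20,0,-12,-20): # the arm across x at several y, cradle z 44: grey values every 2 mm
    print(y,[int(g[tuple(np.round(proj(w,cr(x,y,44))).astype(int)[::-1])]) for x in range(15,60,2)])
print("knob top z74",[int(g[tuple(np.round(proj(w,cr(x,-30,74))).astype(int)[::-1])]) for x in range(15,60,2)])
print("pipette top along x, z30",[int(g[tuple(np.round(proj(w,cr(x,0,30))).astype(int)[::-1])]) for x in range(-70,100,5)])
print("across, x=-30",[(y,int(g[tuple(np.round(proj(w,cr(-30,y,30))).astype(int)[::-1])])) for y in range(-20,21,2)])
```

```text
[ 30.6 -30.5 192.1] [ 0.3 -0.3 -0.5]
45 [238, 238, 238, 238, 238, 191, 191, 192, 191, 192, 191, 192, 192, 192, 192, 237, 238, 238, 238, 238, 238, 238, 238]
20 [238, 238, 238, 84, 84, 84, 108, 195, 197, 194, 193, 195, 198, 189, 84, 84, 85, 238, 238, 238, 238, 238, 238]
0 [134, 96, 125, 125, 125, 127, 132, 196, 195, 194, 194, 194, 196, 191, 130, 130, 131, 132, 132, 124, 141, 141, 141]
-12 [238, 238, 238, 85, 85, 88, 136, 195, 196, 193, 194, 194, 196, 149, 98, 100, 105, 238, 238, 238, 238, 238, 238]
-20 [238, 238, 235, 98, 98, 98, 130, 194, 195, 191, 193, 193, 195, 152, 99, 99, 99, 238, 238, 238, 238, 238, 238]
knob top z74 [219, 215, 207, 199, 199, 197, 47, 50, 50, 51, 52, 54, 55, 56, 159, 155, 151, 150, 146, 145, 226, 225, 225]
pipette top along x, z30 [236, 236, 236, 236, 120, 120, 60, 60, 60, 60, 60, 60, 123, 123, 124, 124, 114, 137, 126, 128, 196, 194, 197, 132, 133, 115, 157, 157, 151, 234, 228, 238, 238, 237]
across, x=-30 [(-20, 238), (-18, 238), (-16, 238), (-14, 237), (-12, 114), (-10, 120), (-8, 96), (-6, 60), (-4, 59), (-2, 60), (0, 60), (2, 61), (4, 61), (6, 61), (8, 69), (10, 125), (12, 113), (14, 88), (16, 126), (18, 238), (20, 238)]
```

Measured in the last wrist picture, the arm lies straight across (x 28–42 along its whole length), the knob is at x 35, and the pipette is home. Handing in.

```bash
python3 -c "
from station import hand_in;print(hand_in())"
```

```text
the job is handed in; nothing more can be done
None
```

The job is handed in at about 20 s on the robot's clock, verdict not shown: I opened the latch to its stop, held the pipette until it was home in the cradle, then shut the latch to its stop with the arm clear; I viewed 11 pictures, one over the limit of 10.

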